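# Unclip the filter panel of a respirator blower

### The job

Take the yellow filter panel off the welder's respirator blower: press the orange snap tab inward by its pad, gently enough not to break it (it breaks at 25 N), and hold it in until that edge of the panel pops up. Then take the panel by its fin, ease its far edge out from under the lip by drawing it back towards the tab as needed, lift it off without forcing it, and set it down gently, flat with the fin up, in the middle of the aluminium tray. Leave the other things on the bench where they are.

Things in the scene. Friction and masses are not known exactly. Their poses are not given: they have to be found in the camera images.
- blower: Respirator blower, a black box fixed to the bench. Origin on the bench under it, z up; x points from the orange tab (-x end) to the lip and hose port (+x end). Box: x -95 to +105, y -68 to +68 mm; the panel's seat is 66 mm up. Guides leave the panel about 8 mm of play in y; low kerbs stop it sliding towards the tab until it has popped up.
- lip (a point): Middle of the edge of the fixed black lip at the blower's +x end, at its underside, 74.5 mm above the bench, 69 mm from the blower's origin; lip 8 mm thick. The panel's far edge reaches 5 to 7 mm under it. Drawn 12 mm towards the tab (over the top of it), the popped panel is clear of the lip and can be lifted; there is room for 20 mm.
- tab: Orange sprung tab. Origin 71.5 mm above the bench, at rest 99 mm from the blower's origin towards -x; axes as the blower's. Gives straight inward only (blower's +x). Its inner crossbar hooks over the panel's edge; top 75.5 mm up. 4 N starts it, about 1.2 N more per mm; panel free after 4 to 6 mm (9 to 13 N with friction), hard stop at 7 mm (12 to 14 N), breaks at 25 N.
- press (a point): Point on the tab, behind the middle of its upright press pad, 54.5 mm above the bench; axes as the blower's. The pad is 34 mm wide, 34 mm tall. Its outer face stands 6 to 24 mm outward (-x) of this point: the adjustment differs and is not measured, so find it by touch. Held in, the tab lets a lifter raise the panel's edge slowly (up to 1.5 s); then the tab can be let go.
- panel_fin (a point): Middle of the grip fin on the loose yellow filter panel (160 x 110 x 5 mm, 0.10 to 0.21 kg). Fin 54 mm long (x), 14 mm thick (y), 32 mm tall, upright at the panel's centre; this point is 16 mm above the plate's top, 21 mm above its underside. x, y as the blower's while fitted; z out of the panel. Popped, the panel slopes about 4 degrees, tab end up.
- panel_latch_edge (a point): Middle of the panel's edge at the tab end, half-way through the plate, 80 mm from the panel's centre. About 69 mm above the bench when latched, about 80 mm when popped up.
- tray: Empty open aluminium parts tray, fixed, 235 (x) x 185 (y) x 22 mm outside, walls and floor 6 mm. Origin on the bench under its centre, z up. The panel fits flat in it with its long side along the tray's x, either way round; the fin's middle is then 27 mm above the bench.
- flux_jar: white jar with a red lid, 44 mm across, 55 mm tall; bystander, origin under its centre
- nozzle: brass torch nozzle standing on end, 26 mm across, 48 mm tall; bystander, origin under its centre
- tip_case: green tin case of tip cleaners, 36 x 85 x 16 mm; bystander
- wrench: wrench lying flat; bystander
- elbow: copper pipe elbow lying flat, 34 mm thick; bystander
- flange: steel pipe flange, flat ring 80 mm across, 12 mm thick; bystander
- square: red L-shaped magnetic welding square, 70 x 80 x 20 mm; bystander
Things that resemble listed ones, but are neither listed nor needed, are in the scene too. There is more than one size of the part that bears panel_fin; the job needs the largest.

How it is judged:
On the way, in this order (a step that is already met when the one before it is completed fails the run):
1. the tab edge of the panel has popped up while the far edge is still under the lip (z of panel_latch_edge in the frame of blower above 0.0765 m and z of panel_fin in the frame of blower below 0.1 m), for 0.2 s.
2. the panel is lifted clear of the blower (z of panel_fin in the frame of blower above 0.125 m), for 0.1 s.
At the end, for the whole second after the job is handed in: The panel lies flat, fin up (tilt under 0.05 rad), at rest on the tray's floor (fin's middle less than 32 mm above the bench), its centre within 45 mm of the tray's middle along each of the tray's axes (x of panel_fin in the frame of tray between -0.045 and 0.045 m and y of panel_fin in the frame of tray between -0.045 and 0.045 m and z of panel_fin in the frame of tray below 0.032 m and angle between panel_fin's own z axis and vertical below 0.05 rad and linear speed of panel below 0.02 m/s); the robot touches nothing.
It fails at once if the tab is pressed with more than 25 N (contact force between tab and the arm above 25 N or contact force between tab and the fingers above 25 N).
It fails at once if the panel is pulled against the tab (over 25 N) (contact force between panel and tab above 25 N).
It fails at once if the panel is forced against the blower's lip or guides (over 40 N) (contact force between panel and blower above 40 N).
It fails at once if the panel is dropped or slammed into the tray (over 40 N) (contact force between panel and tray above 40 N).
It fails at once if a bystander is moved by more than 30 mm (distance of any of flux_jar, nozzle, tip_case, wrench, elbow, flange, square from where it was at the start of the episode above 0.03 m).
It also fails if it takes over 67 s, if anything falls off the work surface, if the arm or the gripper's body presses on something with over 40 N, if the wrist force passes 120 N, or if a joint passes its speed limit or range.

### The arm

A 6-joint arm with a two-finger parallel gripper is mounted at the origin on the work surface. World frame = base frame: x ahead of the robot, y to its left, z up, the work surface at z = 0. Lengths are in m, angles in rad, forces in N, time in s.
With the tool pointing down it reaches from about 0.35 to 0.775 m from the base axis. Payload 7.3 kg.
Tool frame: the origin (TCP) lies on the mounting face of the last link; the fingertips stand 178 mm ahead of it and the grasp point (between the pads) lies 159 mm ahead of it (robot.tcp_to_tips is the distance from the TCP to the fingertips, in m); z points along the fingers, y is the direction in which the jaws open and shut (so a half turn about z gives the same grasp; the last joint's range is limited). The gripper opens to 92 mm and grips with 3 to 60 N. Pads are 19 mm wide; open, the fingers measure 130 mm over their backs; the gripper's body (75 mm by 190 mm) begins 47 mm behind the grasp point.
Start: joints at [1.046, 0.342, 1.524, -0, 1.275, -0.146], TCP at [0.194, 0.488, 0.405] pointing down, gripper open.
Joint ranges: [-2.53, 2.53], [-0.77, 2.02], [0.04, 2.7], [-1, 4.14], [0.28, 2.66], [-3.11, 3.11]. Speed limits (rad/s): [2.57, 2.57, 3.14, 3.14, 3.14, 3.14].

### API

Orientations are given as [roll, pitch, yaw] about the fixed x, y, z axes, in that order (R = Rz(yaw) Ry(pitch) Rx(roll)).
In Python, from cell import robot, viewer gives the robot as it stands.
- The arm moves only by the shell command python3 -m creep 'ROWS' [OPENING] [FORCE]. ROWS is JSON, a list that holds one entry, the list of rows, each a list of 6 numbers: the shift along the world's x, y, z in mm, then the turn, a rotation vector about the world's x, y, z in degrees. A call has 1 to 5 rows; each row shifts and turns the pose as measured when the row begins; what a row does not reach is not made up. A row lasts 1/12 s, in which the tool goes at most 41.7 mm and 7.16 degrees, less where a joint would pass 70% of its speed; a pose out of reach is approached as far as the arm can. A call with a gripper value outside its range is refused whole. OPENING is the closure, from -1 (fully open) to 1 (shut), set as the call begins (- or left out, the last holds). The fingers move at their own pace and stop on an object; FORCE is the grip in N (left out, the last holds). Time passes only in rows, so rows that do not move let the fingers close. It gives the time, the measured TCP pose, the force and the opening at its end, in the units of the state.
- robot.observe(): the state, without advancing time (a new reading comes with each control period).
- viewer.read_camera(name): name is "scene" or "top" or "wrist"; returns the picture (420x560x3 uint8, blue, green, red); there is no depth.
- viewer.camera_model(name): a dict with "fx", "fy", "cx", "cy" (pixels), "k1" (the pictures are not rectified: a ray, as slopes to the right and down, at radius r is drawn at 1 + k1 r^2 times it, then the intrinsics apply), "pose" (4x4, takes a point from camera to world coordinates); the wrist camera has in their place "mount" (4x4, takes a point from camera to tool coordinates, whose origin is the TCP and whose axes are the flange's). Camera axes: x right, y up, looking along -z (the intrinsics and any distortion apply to the point x, -y, -z); pixel columns grow to the right and rows downward; lengths in m; the calibration is good to about 2 mm. A picture is of the moment at which its call begins: read the wrist's pose just before it. camera_model takes no time and is no camera call.
- robot.hand_in(): hands the job in, once; it reports no verdict.
The state is a dict: "time": time; "qpos": joint angles; "qvel": joint speeds; "joint_efforts": joint torques, N m; "tool_pos": TCP position; "tool_rot": TCP orientation; "contact_force": force on the tool from outside, world axes, zero at the start; "torque": the same for the moment, N m; "opening": finger opening in m.
Only numpy, scipy, OpenCV 4.12 (cv2) and the standard library are available. Lean on these libraries where they do the work, as an engineer would, in place of code of your own. Each camera call takes 0.05 s, during which the arm holds its last target. There are 200 camera calls.

## Working session

There is one attempt and no reset: what is moved stays moved. The work goes in short steps, Python scripts to look and compute and a shell command to move; the robot and the scene stay as the last step left them, time stands still between calls to the robot, and variables do not carry over. Pictures are saved under pics/ and viewed, about 8 in all and at most 12, crops included, and the job is handed in when it is done.

```bash
mkdir -p pics; ls; python3 - <<'E'
from cell import robot, viewer
import cv2,numpy as np
s=robot.observe();print({k:np.round(v,3).tolist() if not isinstance(v,dict) else v for k,v in s.items()})
for n in("top","scene"):
    cv2.imwrite(f"pics/{n}0.png",viewer.read_camera(n))
    m=viewer.camera_model(n);print(n,{k:np.round(v,4).tolist() for k,v in m.items()})
print({k:np.round(v,4).tolist() for k,v in viewer.camera_model("wrist").items()})
E
```

```text
pics
{'time': 0.0, 'qpos': [1.046, 0.343, 1.525, -0.0, 1.275, -0.146], 'qvel': [0.002, -0.0, 0.0, -0.001, 0.003, -0.001], 'joint_efforts': [0.0, -43.125, -24.422, 0.072, 0.056, -0.0], 'tool_pos': [0.194, 0.488, 0.404], 'tool_rot': [-3.14, -0.0, 2.763], 'contact_force': [-0.394, 0.783, 0.046], 'torque': [-0.059, 0.016, 0.006], 'opening': 0.092}
top {'fx': 431.8063, 'fy': 431.8063, 'cx': 276.4665, 'cy': 209.195, 'k1': -0.0255, 'pose': [[-0.0251, 0.9846, -0.1731, 0.3185], [-0.9996, -0.0267, -0.0066, 0.0069], [-0.0111, 0.1729, 0.9849, 1.4551], [0.0, 0.0, 0.0, 1.0]]}
scene {'fx': 490.8093, 'fy': 490.8093, 'cx': 289.8384, 'cy': 204.9316, 'k1': -0.1358, 'pose': [[0.5278, -0.7051, 0.4735, 1.1826], [0.8493, 0.4298, -0.3065, -0.4304], [0.0126, 0.564, 0.8257, 1.2054], [0.0, 0.0, 0.0, 1.0]]}
{'fx': 373.8445, 'fy': 373.8445, 'cx': 280.3642, 'cy': 208.9338, 'k1': -0.059, 'mount': [[-0.0003, 0.9627, 0.2705, 0.0734], [1.0, 0.0003, 0.0003, 0.001], [0.0002, 0.2705, -0.9627, 0.0207], [0.0, 0.0, 0.0, 1.0]]}
```

View pics/top0.png

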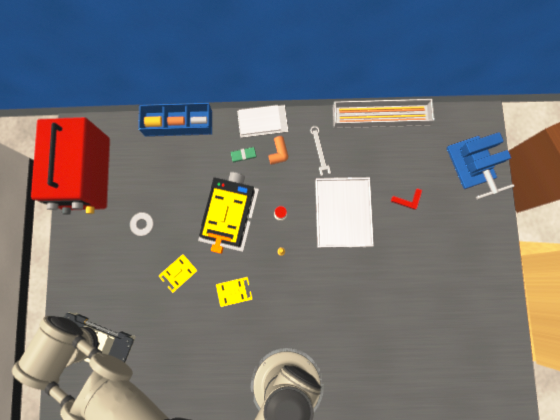

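View pics/scene0.png

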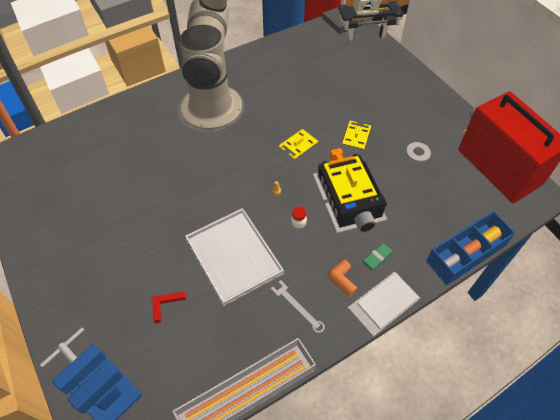

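Top view: the blower is at (227,212) with the tab at (217,243) and the hose port at (235,180). The fitted yellow panel on it is the large one. The two smaller loose yellow panels at (178,273) and (234,291) don't fit, because they are smaller and not seated. The tray is at (344,212); the white item at (262,121) is too small. Next is one enlarged crop to confirm this and measure.

```bash
cat > h.py <<'E'
from cell import robot, viewer
import cv2,numpy as np
from scipy.spatial.transform import Rotation as R
def K(m): return np.array([[m['fx'],0,m['cx']],[0,m['fy'],m['cy']],[0,0,1.]]), np.array([m['k1'],0,0,0.])
def pose(n,s=None):
    m=viewer.camera_model(n)
    if n!='wrist': return m,np.array(m['pose'])
    T=np.eye(4);T[:3,:3]=R.from_euler('xyz',s['tool_rot']).as_matrix();T[:3,3]=s['tool_pos']
    return m,T@np.array(m['mount'])
def proj(n,P,s=None):
    m,T=pose(n,s);k,d=K(m);C=np.diag([1,-1,-1.])@T[:3,:3].T
    return cv2.projectPoints(np.atleast_2d(np.asarray(P,float)),cv2.Rodrigues(C)[0],-C@T[:3,3],k,d)[0][:,0]
def at_z(n,px,z,s=None):
    m,T=pose(n,s);k,d=K(m)
    u=cv2.undistortPoints(np.array(px,float).reshape(-1,1,2),k,d)[:,0]
    r=np.c_[u[:,0],-u[:,1],-np.ones(len(u))]@T[:3,:3].T
    return T[:3,3]+r*((z-T[2,3])/r[:,2])[:,None]
E
python3 - <<'E'
from h import *
t=cv2.imread('pics/top0.png');s=cv2.imread('pics/scene0.png')
a=cv2.resize(t[170:260,190:265],None,fx=6,fy=6,interpolation=cv2.INTER_CUBIC)
b=cv2.resize(s[140:240,300:390],None,fx=3.9,fy=5.4,interpolation=cv2.INTER_CUBIC)
cv2.imwrite('pics/c1.png',np.hstack([a[:540],b[:540]]))
# tray corners
print(at_z('top',[[316,178],[371,178],[373,247],[317,247]],.022).round(3))
print(at_z('scene',[[187,240],[241,209],[283,269],[222,302]],.022).round(3))
print(at_z('top',[[281,213]],.055).round(3),at_z('top',[[281,252]],.048).round(3))
E
```

```text
[[ 0.675 -0.121  0.022]
 [ 0.67  -0.309  0.022]
 [ 0.435 -0.3    0.022]
 [ 0.44  -0.115  0.022]]
[[ 0.455 -0.299  0.022]
 [ 0.442 -0.12   0.022]
 [ 0.671 -0.117  0.022]
 [ 0.671 -0.301  0.022]]
[[0.552 0.002 0.055]] [[0.424 0.005 0.048]]
```

View pics/c1.png

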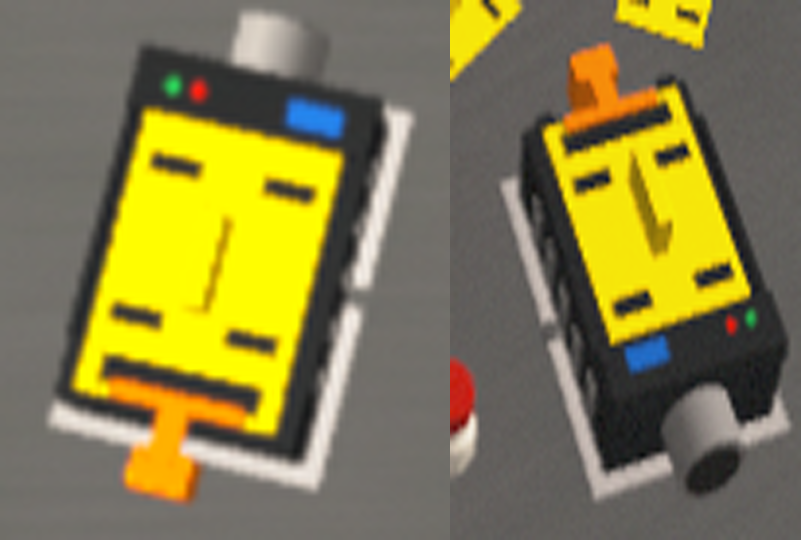

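The crop confirms it: the large panel is seated, with the orange tab hooked over its edge at the crop's lower-left, and the hose and lip at the opposite end. Next I fit the blower pose from the panel corners in both views.

```bash
python3 - <<'E'
from h import *
from scipy.optimize import least_squares
f=lambda l:np.array(l,float)/6+[190,170]-.4
g=lambda l:(np.array(l,float)-[450,0])/[3.9,5.4]+[300,140]-.4
B=np.array([[.069,.055,.0825],[.069,-.055,.0825],[-.085,.055,.071],[-.085,-.055,.071]])
obs={'top':f([[145,107],[345,152],[70,390],[278,437]]),'scene':g([[750,297],[610,345],[680,83],[545,127]])}
def W(p,P): return P@R.from_euler('z',p[2]).as_matrix().T+[p[0],p[1],0]
def fit(names):
    r=least_squares(lambda p:np.concatenate([(proj(n,W(p,B))-obs[n]).ravel() for n in names]),[.55,.12,0.2]);return r.x,r.fun.round(1)
for ns in (['top'],['scene'],['top','scene']):
    p,e=fit(ns);print(ns,p.round(4),np.degrees(p[2]).round(2),e)
pts=np.array([[-.099-.02,0,.0545],[-.005,0,.087],[-.005,0,.103],[-.085,0,.0685]])
print(W(p,pts).round(4)); print(proj('top',W(p,pts)).round(1),proj('scene',W(p,pts)).round(1))
# tab pad top (6mm?) pixel: top view outer corners, z=.0715
print(at_z('top',f([[122,487],[195,503]]),.0715).round(4))
print(((at_z('top',f([[122,487],[195,503]]),.0715)-[p[0],p[1],0])@R.from_euler('z',p[2]).as_matrix()).round(4))
o=robot.observe();print(o['tool_pos'],o['time'])
E
```

```text
['top'] [ 0.5549  0.1828 -0.2567] -14.71 [ 0.1  0.6 -0.6  0.5  1.1 -0.5 -0.6 -0.6]
['scene'] [ 0.5544  0.1842 -0.2937] -16.83 [ 0.6 -0.3 -0.2 -1.2 -0.2  1.4 -0.2  0.2]
['top', 'scene'] [ 0.5548  0.1834 -0.2755] -15.79 [ 0.4  0.4 -0.4  1.   0.5 -0.9 -1.4 -0.3  0.7 -0.5  0.2 -0.8 -0.9  1.4
 -0.8  0.8]
[[0.4403 0.2158 0.0545]
 [0.55   0.1848 0.087 ]
 [0.55   0.1848 0.103 ]
 [0.473  0.2065 0.0685]]
[[216.  248.6]
 [224.1 213.4]
 [223.4 212.6]
 [218.2 238. ]] [[336.3 155.3]
 [350.3 177.3]
 [351.  173.8]
 [340.5 160.6]]
[[0.4322 0.2328 0.0715]
 [0.4227 0.1938 0.0715]]
[[-0.1314  0.0142  0.0715]
 [-0.1299 -0.026   0.0715]]
[0.19406496 0.48770006 0.40411396] 0.1
```

```bash
python3 -m creep '[[[26,-30,0,0,0,2],[26,-30,0,0,0,2],[26,-30,0,0,0,2],[26,-30,0,0,0,0],[26,-30,0,0,0,0]]]' 1 20; python3 -m creep '[[[26,-30,0,0,0,0],[26,-30,0,0,0,0],[26,-30,0,0,0,0],[26,-30,0,0,0,0],[0,0,0,0,0,0]]]'
python3 - <<'E'
from h import *
s=robot.observe();im=viewer.read_camera('wrist');cv2.imwrite('pics/w1.png',im);np.save('w1.npy',np.r_[s['tool_pos'],s['tool_rot']])
print(s['tool_pos'],np.degrees(s['tool_rot']),s['time'])
E
```

```text
time: 0.52
tool_pos: [0.3223, 0.3367, 0.4018]
tool_rot: [-3.139, -0.004, 2.887]
contact_force: [0.7, 1.1, 0.7]
opening: 0.063
time: 0.93
tool_pos: [0.4329, 0.2052, 0.4007]
tool_rot: [-3.136, -0.004, 2.882]
contact_force: [-0.1, 0.0, -0.7]
opening: 0.0299
[0.43287912 0.20517214 0.40069363] [-179.69405257   -0.20179858  165.15473892] 0.9333
```

View pics/w1.png

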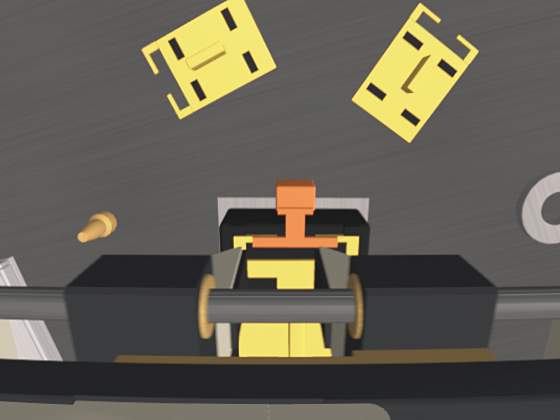

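Wrist view: the pad's outer top edge runs (277,181) to (315,181). The panel's tab-end corners are (234,237) and (359,236), and the crossbar spans 253 to 337. The view is nearly square to the blower.

```bash
python3 - <<'E'
from h import *
v=np.load('w1.npy');s={'tool_pos':v[:3],'tool_rot':v[3:]}
for nm,px,z in(('pad outer',[[277,181],[315,181]],.0715),('crossbar',[[253,238],[337,238]],.0755),('panel',[[234,237],[359,236]],.071),('plate base',[[218,198],[369,198]],.002)):
    P=at_z('wrist',px,z,s);d=P[1]-P[0];print(nm,P.round(4).tolist(),'mid',P.mean(0).round(4),'len',np.linalg.norm(d).round(4),'ang',np.degrees(np.arctan2(d[1],d[0])).round(2)+90)
yaw=np.radians(-14.9);u=np.array([np.cos(yaw),np.sin(yaw)]);n=np.array([-u[1],u[0]])
for p in ([.5549,.1828],[.5548,.1834]):
  for q in at_z('wrist',[[296,181],[295,238],[296.5,236.5],[293.5,198]],.0715,s)[:,:2]: print(((q-p)@u).round(4),((q-p)@n).round(4))
E
```

```text
pad outer [[0.4203, 0.2048, 0.0715], [0.4284, 0.2357, 0.0715]] mid [0.4243 0.2202 0.0715] len 0.0319 ang 165.22
crossbar [[0.4627, 0.172, 0.0755], [0.4812, 0.2423, 0.0755]] mid [0.4719 0.2072 0.0755] len 0.0727 ang 165.23000000000002
panel [[0.459, 0.1553, 0.071], [0.4861, 0.2617, 0.071]] mid [0.4725 0.2085 0.071 ] len 0.1098 ang 165.70999999999998
plate base [[0.435, 0.136, 0.002], [0.4752, 0.2885, 0.002]] mid [0.4551 0.2123 0.002 ] len 0.1576 ang 165.22
-0.1358 0.0026
-0.085 0.0023
-0.0864 0.0036
-0.1211 0.0007
-0.1355 0.0021
-0.0848 0.0018
-0.0862 0.0031
-0.1208 0.0001
```

```bash
python3 -m creep '[[[-24,13,0,0.3,0.2,0],[-24,13,0,0,0,0],[0,0,-38,0,0,0],[0,0,-38,0,0,0],[0,0,-38,0,0,0]]]' 1 20; python3 -m creep '[[[0,0,-38,0,0,0],[0,0,-25,0,0,0],[0,0,-5,0,0,0],[0,0,0,0,0,0]]]'
```

```text
time: 1.4
tool_pos: [0.381, 0.2362, 0.2899]
tool_rot: [3.13, 0.001, 2.88]
contact_force: [0.3, 0.3, -1.5]
opening: 0.0006
time: 1.73
tool_pos: [0.3742, 0.2387, 0.2138]
tool_rot: [3.137, -0.01, 2.885]
contact_force: [0.1, 0.2, 0.7]
opening: 0.0007
```

```bash
python3 -m creep '[[[14,-6,2,0,0,0],[14,-6,2,0,0.5,0],[0,0,0,0,0,0]]]'; python3 -m creep '[[[5,-1.3,0,0,0,0],[0,0,0,0,0,0]]]'
```

```text
time: 1.98
tool_pos: [0.4037, 0.2281, 0.2211]
tool_rot: [3.138, -0.016, 2.889]
contact_force: [0.4, 0.7, -0.1]
opening: 0.0002
time: 2.15
tool_pos: [0.4105, 0.2269, 0.224]
tool_rot: [3.134, -0.011, 2.888]
contact_force: [-0.5, 0.3, 0.0]
opening: 0.0006
```

```bash
for i in 1 2 3; do python3 -m creep '[[[2,-1.0,-1.2,0,0,0],[0,0,0,0,0,0]]]' | egrep 'pos|force'; done
```

```text
tool_pos: [0.4128, 0.2261, 0.2242]
contact_force: [-0.6, -0.2, 0.3]
tool_pos: [0.4146, 0.2251, 0.2234]
contact_force: [0.1, 0.1, 0.1]
tool_pos: [0.4164, 0.2241, 0.2219]
contact_force: [0.3, 0.2, 0.5]
```

```bash
for i in 1 2 3; do python3 -m creep '[[[2,-0.6,-0.6,0,0,0],[0,0,0,0,0,0]]]' | egrep 'pos|force'; done
```

```text
tool_pos: [0.4184, 0.2235, 0.221]
contact_force: [0.6, 0.7, 0.2]
tool_pos: [0.4204, 0.2228, 0.2202]
contact_force: [1.3, 0.1, 0.6]
tool_pos: [0.4216, 0.2223, 0.2193]
contact_force: [-2.5, 1.4, 1.8]
```

```bash
for i in 1 2 3; do python3 -m creep '[[[1.5,-0.4,0,0,0,0],[0,0,0,0,0,0]]]' | egrep 'pos|force'; done
```

```text
tool_pos: [0.4221, 0.2222, 0.2192]
contact_force: [-1.7, 2.0, 2.0]
tool_pos: [0.4227, 0.222, 0.219]
contact_force: [-2.3, 1.5, 1.4]
tool_pos: [0.4234, 0.2219, 0.219]
contact_force: [-4.0, 2.0, 2.7]
```

```bash
for i in 1 2 3; do python3 -m creep '[[[2.2,-0.6,0,0,0,0],[0,0,0,0,0,0]]]' | egrep 'pos|force'; done
```

```text
tool_pos: [0.4247, 0.2216, 0.2189]
contact_force: [-4.1, 2.0, 3.4]
tool_pos: [0.4258, 0.2214, 0.2188]
contact_force: [-3.5, 2.1, 2.6]
tool_pos: [0.4267, 0.2212, 0.2188]
contact_force: [-3.9, 2.6, 4.4]
```

```bash
for i in 1 2 3; do python3 -m creep '[[[2.5,-0.7,0,0,0,0],[1.5,-0.4,0,0,0,0]]]' | egrep 'pos|force'; done
```

```text
tool_pos: [0.4288, 0.2207, 0.2187]
contact_force: [-8.5, 4.6, 6.1]
tool_pos: [0.4306, 0.2204, 0.2187]
contact_force: [-7.7, 5.5, 7.8]
tool_pos: [0.4323, 0.2201, 0.2187]
contact_force: [-7.8, 3.6, 6.6]
```

```bash
for i in 1 2; do python3 -m creep '[[[2,-0.5,0,0,0,0],[2,-0.5,0,0,0,0]]]' | egrep 'pos|rot|force'; done
python3 - <<'E'
from h import *
w=viewer.read_camera('wrist');t=viewer.read_camera('scene')
a=cv2.resize(w[60:300,160:440],None,fx=1.5,fy=1.5);b=cv2.resize(t[130:230,300:390],None,fx=3.6,fy=3.6,interpolation=cv2.INTER_CUBIC)
cv2.imwrite('pics/p1.png',np.hstack([a,b]));s=robot.observe();print(s['torque'],s['time'])
E
```

```text
tool_pos: [0.4338, 0.2199, 0.2188]
tool_rot: [-3.141, -0.061, 2.887]
contact_force: [-9.7, 5.2, 7.3]
tool_pos: [0.4353, 0.2197, 0.2187]
tool_rot: [-3.14, -0.069, 2.886]
contact_force: [-10.0, 4.8, 8.0]
[ 0.81938426  1.45416453 -0.06517186] 5.0833
```

View pics/p1.png

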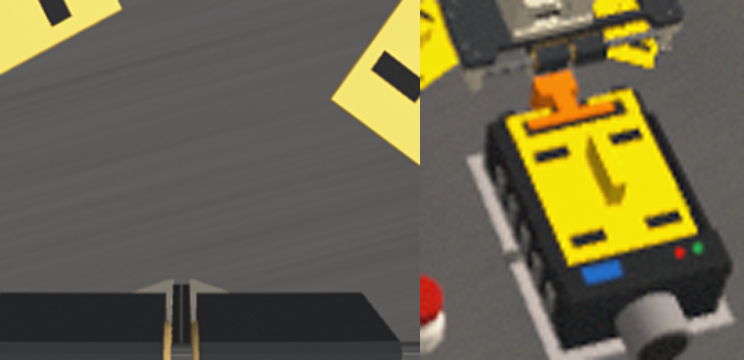

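The tool is pitching under load (−0.069 rad), so the tip lags the TCP. I'll press by turning back towards vertical and track the tip itself.

```bash
cat > tip.py <<'E'
from h import *
s=robot.observe();r=R.from_euler('xyz',s['tool_rot']).as_matrix()
u=np.array([.967,-.2554,0]);n=np.array([.2554,.967,0]);t=s['tool_pos']+.165*r[:,2]-[.4243,.2202,0];f=np.array(s['contact_force'])
print('t%.2f tip u %.1f n %.1f z %.1f mm; F u %.1f n %.1f z %.1f; tiltdeg u %.2f n %.2f'%(s['time'],t@u*1e3,t@n*1e3,t[2]*1e3,f@u,f@n,f[2],*np.degrees([r[:,2]@u,r[:,2]@n])))
E
python3 tip.py
for i in 1 2 3; do python3 -m creep '[[[0.5,-0.1,0,-0.2,-0.8,0]]]' >/dev/null; python3 tip.py; done
```

```text
t5.08 tip u -0.5 n 2.0 z 54.1 mm; F u -11.0 n 3.0 z 7.6; tiltdeg u -3.95 n -0.12
t5.17 tip u 0.4 n 2.0 z 54.0 mm; F u -11.8 n 2.5 z 7.9; tiltdeg u -3.36 n -0.15
t5.25 tip u 1.0 n 2.0 z 53.8 mm; F u -14.8 n 3.7 z 8.2; tiltdeg u -2.79 n -0.18
t5.33 tip u 1.1 n 2.0 z 53.7 mm; F u -15.4 n 4.8 z 9.7; tiltdeg u -2.25 n -0.22
```

```bash
for i in 1 2 3; do python3 -m creep '[[[0,0,0,0,-0.4,0],[0,0,0,0,-0.4,0]]]' >/dev/null; python3 tip.py; done
```

```text
t5.50 tip u -1.1 n 2.1 z 53.6 mm; F u -10.6 n 1.2 z 7.6; tiltdeg u -1.90 n -0.15
t5.67 tip u -2.2 n 2.1 z 53.6 mm; F u -7.8 n 1.0 z 5.9; tiltdeg u -1.45 n -0.06
t5.83 tip u -2.7 n 2.1 z 53.5 mm; F u -7.0 n 0.2 z 4.1; tiltdeg u -0.94 n 0.04
```

```bash
for i in 1 2 3 4; do python3 -m creep '[[[2,-0.5,0,-0.1,-0.5,0],[2,-0.5,0,-0.1,-0.5,0]]]' >/dev/null; python3 tip.py; done
```

```text
t6.00 tip u 1.0 n 2.0 z 53.3 mm; F u -11.4 n 3.1 z 5.9; tiltdeg u -0.27 n 0.02
t6.17 tip u 1.7 n 1.9 z 52.9 mm; F u -20.2 n 6.5 z 14.0; tiltdeg u 0.07 n -0.06
t6.33 tip u 1.7 n 1.8 z 52.7 mm; F u -16.6 n 5.0 z 9.8; tiltdeg u 0.36 n -0.16
t6.50 tip u 1.8 n 1.7 z 52.4 mm; F u -16.7 n 4.0 z 9.9; tiltdeg u 0.66 n -0.25
```

```bash
for i in 1 2 3 4; do python3 -m creep '[[[1.4,-0.35,0,-0.05,-0.2,0],[1.4,-0.35,0,-0.05,-0.2,0]]]' >/dev/null; python3 tip.py; done
```

```text
t6.67 tip u 0.8 n 1.6 z 52.3 mm; F u -10.7 n 2.7 z 7.6; tiltdeg u 0.58 n -0.36
t6.83 tip u 0.6 n 1.5 z 52.2 mm; F u -10.9 n 1.5 z 6.6; tiltdeg u 0.56 n -0.45
t7.00 tip u 0.7 n 1.5 z 52.1 mm; F u -11.2 n 3.3 z 7.5; tiltdeg u 0.56 n -0.53
t7.17 tip u 0.8 n 1.4 z 52.0 mm; F u -11.0 n 2.6 z 7.5; tiltdeg u 0.56 n -0.61
```

```bash
for i in 1 2 3 4 5; do python3 -m creep '[[[1.7,-0.5,0,-0.0,-0.25,0],[1.7,-0.5,0,0.2,-0.25,0],[1.7,-0.5,0,0.2,-0.25,0],[1.7,-0.5,0,0.2,-0.25,0]]]' >/dev/null; python3 tip.py; done
python3 - <<'E'
from h import *
t=viewer.read_camera('scene');a=viewer.read_camera('top')
cv2.imwrite('pics/p2.png',np.hstack([cv2.resize(t[130:230,300:390],None,fx=5,fy=5,interpolation=cv2.INTER_CUBIC),cv2.resize(a[170:270,190:250],None,fx=5,fy=5,interpolation=cv2.INTER_CUBIC)]))
E
```

```text
t7.50 tip u 0.9 n 1.6 z 51.4 mm; F u -11.2 n 0.1 z 8.4; tiltdeg u 0.34 n -0.16
t7.83 tip u 1.1 n 1.7 z 50.9 mm; F u -11.0 n -0.2 z 9.6; tiltdeg u 0.13 n 0.32
t8.17 tip u 1.2 n 1.7 z 50.5 mm; F u -11.3 n 0.2 z 9.3; tiltdeg u -0.10 n 0.80
t8.50 tip u 1.1 n 1.8 z 50.1 mm; F u -11.4 n -0.2 z 9.5; tiltdeg u -0.34 n 1.28
t8.83 tip u 1.0 n 1.9 z 49.9 mm; F u -11.8 n -1.0 z 9.3; tiltdeg u -0.58 n 1.76
```

View pics/p2.png

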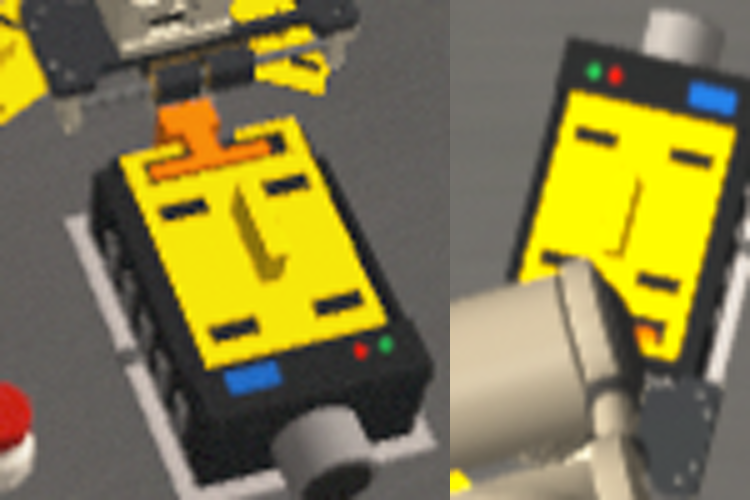

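The crossbar now sits in the panel's slot, and the tab-end corners are about 2 px higher. I'll hold a bit longer and measure the rise numerically.

```bash
for i in 1 2 3; do python3 -m creep '[[[1.7,-0.5,0,-0.3,-0.4,0],[1.7,-0.5,0,-0.3,-0.4,0],[1.7,-0.5,0,-0.3,-0.4,0]]]' >/dev/null; python3 tip.py; done
python3 - <<'E'
from h import *
cv2.imwrite('pics/scene3.png',viewer.read_camera('scene'))
def fit(f):
    im=cv2.resize(cv2.imread(f)[130:240,300:400],None,fx=4,fy=4,interpolation=cv2.INTER_CUBIC)
    h=cv2.cvtColor(im,cv2.COLOR_BGR2HSV);m=cv2.inRange(h,(24,150,120),(36,255,255))
    c=max(cv2.findContours(m,0,2)[0],key=cv2.contourArea)[:,0]
    return [tuple((c[np.argmax(c@d)]/4+[300,130]).round(2)) for d in np.array([[-2,-1],[1,-2],[1.5,1],[-.3,1.]])]
for f in('pics/scene0.png','pics/scene3.png'):print(fit(f))
yaw=np.radians(-14.8);C=np.array([.5552,.184]);Rz=R.from_euler('z',yaw).as_matrix()
for z in(.071,.082):
  print(z,proj('scene',np.array([[-.085,-.055,z],[-.085,.055,z]])@Rz.T+[*C,0]).round(2).tolist())
E
```

```text
t9.18 tip u 1.6 n 0.6 z 49.2 mm; F u -15.5 n 7.2 z 7.5; tiltdeg u -0.11 n 1.10
t9.43 tip u 1.7 n -0.4 z 48.4 mm; F u -15.5 n 7.5 z 7.2; tiltdeg u 0.36 n 0.42
t9.68 tip u 1.9 n -0.9 z 47.8 mm; F u -16.8 n 7.7 z 8.7; tiltdeg u 0.86 n -0.22
[(np.float64(323.75), np.float64(164.25)), (np.float64(357.5), np.float64(155.5)), (np.float64(376.75), np.float64(194.75)), (np.float64(341.25), np.float64(203.75))]
[(np.float64(323.75), np.float64(161.75)), (np.float64(358.5), np.float64(153.5)), (np.float64(377.0), np.float64(194.5)), (np.float64(341.75), np.float64(203.75))]
0.071 [[323.06, 164.25], [357.34, 156.3]]
0.082 [[323.31, 161.9], [357.79, 153.94]]
```

Popped: the tab-end corners rose about 2.3 px, which matches an 11 mm rise, and the lip end is unchanged. I'll release the tab, rise, and open.

```bash
python3 -m creep '[[[-6,1.6,0,0,0.8,0],[-10,2.6,0,0,0,0],[-8,2,5,0,0,0],[0,0,36,0,0,0],[0,0,40,0,0,0]]]' -1 30|tail -1; python3 tip.py; python3 -m creep '[[[20,-6,30,0,0,0],[30,-9,20,0,0,0],[25,-7,0,0,0,0],[0,0,0,0,0,0]]]'; python3 tip.py
python3 - <<'E'
from h import *
s=robot.observe();im=viewer.read_camera('wrist');cv2.imwrite('pics/w2.png',im);np.save('w2.npy',np.r_[s['tool_pos'],s['tool_rot']])
E
```

```text
opening: 0.0288
t10.15 tip u -30.7 n -4.2 z 124.7 mm; F u 2.1 n 0.9 z -0.5; tiltdeg u -0.48 n -0.94
time: 10.48
tool_pos: [0.4719, 0.2036, 0.3524]
tool_rot: [-3.132, 0.01, 2.888]
contact_force: [-0.3, -0.5, 0.0]
opening: 0.0561
t10.48 tip u 51.9 n -5.5 z 187.4 mm; F u -0.1 n -0.5 z 0.0; tiltdeg u 0.57 n -0.55
```

View pics/w2.png

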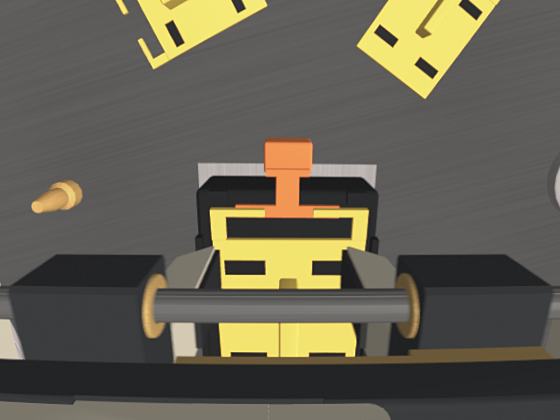

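Wrist view: the panel stays up over the relaxed crossbar. Its tab-end corners are (212,208) and (368,208), and the near end of the fin is around (288.5,283).

```bash
python3 - <<'E'
from h import *
v=np.load('w2.npy');s={'tool_pos':v[:3],'tool_rot':v[3:]}
P=at_z('wrist',[[212,208],[368,208]],.0825,s);d=P[1]-P[0]
print(P.round(4),np.linalg.norm(d),np.degrees(np.arctan2(d[1],d[0]))+90,'edge mid',P.mean(0),'ctr',P.mean(0)+.080*np.array([.967,-.2554,0]))
F=at_z('wrist',[[280,280],[297,280]],.111,s);print(F,np.linalg.norm(F[1]-F[0]),'ctr',F.mean(0)+.027*np.array([.967,-.2554,0]))
print(v)
E
```

```text
[[0.4585 0.1564 0.0825]
 [0.4854 0.2612 0.0825]] 0.10819366020642554 165.60154253030714 edge mid [0.47196743 0.20879822 0.0825    ] ctr [0.54932743 0.18836622 0.0825    ]
[[0.50955757 0.19226047 0.111     ]
 [0.51228912 0.20297415 0.111     ]] 0.011056413768901924 ctr [0.53703235 0.19072151 0.111     ]
[ 0.47189726  0.20363368  0.35240559 -3.1319188   0.00998139  2.88784587]
```

```bash
python3 -m creep '[[[26,-5,0,0.4,0.3,0],[26,-5,0,0,0,0],[22,-5,0,0,0,0],[0,0,0,0,0,0]]]' -1; python3 tip.py
```

```text
time: 10.87
tool_pos: [0.5429, 0.189, 0.3517]
tool_rot: [-3.135, -0.0, 2.888]
contact_force: [-0.9, -0.7, 0.0]
opening: 0.0867
t10.87 tip u 122.6 n -1.0 z 186.7 mm; F u -0.7 n -0.9 z 0.0; tiltdeg u -0.01 n -0.36
```

```bash
python3 -m creep '[[[6,0,-25,0.3,0,0],[0,0,-30,0,0,0],[0,0,-25,0,0,0],[0,0,-5,0,0,0],[0,0,0,0,0,0]]]'; python3 tip.py
```

```text
time: 11.28
tool_pos: [0.5444, 0.1899, 0.2633]
tool_rot: [-3.139, -0.003, 2.888]
contact_force: [0.1, -0.2, -0.1]
opening: 0.0917
t11.28 tip u 123.4 n 1.0 z 98.3 mm; F u 0.2 n -0.2 z -0.1; tiltdeg u -0.15 n -0.14
```

```bash
python3 -m creep '[[[5,-1.6,-1,0,0,0],[0,0,0,0,0,0]]]' |tail -1;python3 tip.py; python3 -m creep '[[[0,0,0,0,0,0],[0,0,0,0,0,0],[0,0,0,0,0,0],[0,0,0,0,0,0],[0,0,0,0,0,0]]]' 1 25; python3 tip.py;  python3 -m creep '[[[0,0,0,0,0,0],[0,0,0,0,0,0],[0,0,0,0,0,0],[0,0,0,0,0,0],[0,0,0,0,0,0]]]'; python3 tip.py
```

```text
opening: 0.0914
t11.45 tip u 127.8 n 1.0 z 98.4 mm; F u 0.2 n 1.0 z 0.2; tiltdeg u -0.18 n -0.17
time: 11.87
tool_pos: [0.5496, 0.1893, 0.2685]
tool_rot: [3.141, 0.005, 2.889]
contact_force: [-0.4, -0.3, 0.2]
opening: 0.0634
t11.87 tip u 129.8 n 2.3 z 103.5 mm; F u -0.3 n -0.4 z 0.2; tiltdeg u 0.26 n 0.05
time: 12.28
tool_pos: [0.5497, 0.1893, 0.2691]
tool_rot: [3.14, 0.005, 2.889]
contact_force: [0.1, -0.1, -0.3]
opening: 0.0297
t12.28 tip u 130.0 n 2.4 z 104.1 mm; F u 0.1 n -0.1 z -0.3; tiltdeg u 0.31 n 0.07
```

```bash
python3 -m creep '[[[0,-1.5,-4,0,0,0],[0,0,-2,0,0,0],[0,0,0,0,0,0]]]'|tail -1; python3 tip.py;  python3 -m creep '[[[0,0,0,0,0,0],[0,0,0,0,0,0],[0,0,0,0,0,0],[0,0,0,0,0,0]]]'; python3 tip.py
```

```text
opening: 0.0141
t12.53 tip u 130.6 n 0.8 z 97.6 mm; F u -0.4 n 0.6 z 1.4; tiltdeg u 0.33 n 0.08
time: 12.87
tool_pos: [0.5498, 0.1876, 0.2626]
tool_rot: [3.14, 0.006, 2.889]
contact_force: [-0.3, -0.3, 0.8]
opening: 0.0139
t12.87 tip u 130.6 n 0.8 z 97.6 mm; F u -0.2 n -0.4 z 0.8; tiltdeg u 0.32 n 0.08
```

Gripped at 13.9 mm, which is the fin thickness. Now I draw it back towards the tab, about 15 mm in small steps, watching the force.

```bash
for i in 1 2 3 4; do python3 -m creep '[[[-4,1.05,0,0,0,0],[0,0,0,0,0,0]]]'|tail -1; python3 tip.py; done
```

```text
opening: 0.0142
t13.03 tip u 126.8 n 0.9 z 97.9 mm; F u -0.7 n -0.6 z 1.8; tiltdeg u 0.40 n 0.10
opening: 0.0138
t13.20 tip u 122.7 n 0.9 z 98.1 mm; F u -1.1 n -0.3 z 0.4; tiltdeg u 0.47 n 0.12
opening: 0.0137
t13.37 tip u 118.3 n 1.0 z 98.4 mm; F u -2.4 n 0.8 z 0.9; tiltdeg u 0.52 n 0.14
opening: 0.0138
t13.53 tip u 113.8 n 1.1 z 98.6 mm; F u -0.6 n -0.8 z 0.7; tiltdeg u 0.55 n 0.15
```

```bash
for i in 1 2 3; do python3 -m creep '[[[0,0,4,0,0,0],[0,0,4,0,0,0]]]'|tail -1; python3 tip.py; done; python3 -m creep '[[[0,0,12,0,0,0],[0,0,15,0,0,0],[0,0,15,0,0,0],[0,0,15,0,0,0],[0,0,0,0,0,0]]]'; python3 tip.py
```

```text
opening: 0.0139
t13.70 tip u 112.0 n 0.6 z 105.5 mm; F u 0.3 n -0.3 z -2.3; tiltdeg u 0.30 n 0.05
opening: 0.0138
t13.87 tip u 111.1 n 0.4 z 113.6 mm; F u 0.3 n 0.6 z -1.4; tiltdeg u 0.16 n -0.00
opening: 0.0141
t14.03 tip u 110.9 n 0.3 z 122.3 mm; F u -0.7 n -0.1 z -2.2; tiltdeg u 0.12 n -0.02
time: 14.45
tool_pos: [0.531, 0.1921, 0.3479]
tool_rot: [-3.141, 0.001, 2.889]
contact_force: [1.8, -0.5, -1.6]
opening: 0.0139
t14.45 tip u 110.6 n -0.1 z 182.9 mm; F u 1.8 n -0.0 z -1.6; tiltdeg u 0.08 n -0.04
```

```bash
python3 -m creep '[[[2,-36,0,0,0,2],[2,-36,0,0,0,2],[2,-36,0,0,0,2],[2,-36,0,0,0,2],[2,-36,0,0,0,2]]]'|egrep 'pos|rot|open'; python3 -m creep '[[[2,-36,0,0,0,2],[2,-36,0,0,0,2],[2,-36,0,0,0,0],[2,-36,0,0,0,0],[2,-25,0,0,0,0]]]'|egrep 'pos|rot|open'; python3 -m creep '[[[0,0,0,0,0,0],[0,0,0,0,0,0]]]'
```

```text
tool_pos: [0.5393, 0.0131, 0.3471]
tool_rot: [3.139, 0.003, 3.083]
opening: 0.0138
tool_pos: [0.5473, -0.1658, 0.3441]
tool_rot: [3.138, -0.0, -3.126]
opening: 0.014
time: 15.45
tool_pos: [0.5468, -0.1718, 0.3423]
tool_rot: [3.139, -0.001, -3.133]
contact_force: [0.1, 1.1, -2.3]
opening: 0.0137
```

```bash
python3 -m creep '[[[5,-19,0,0,0,-1],[5,-19,0,0,0,0],[0,0,-30,0,0,0],[0,0,-30,0,0,0],[0,0,0,0,0,0]]]'
python3 - <<'E'
from h import *
s=robot.observe();im=viewer.read_camera('wrist');t=viewer.read_camera('scene')
cv2.imwrite('pics/w3.png',np.hstack([cv2.resize(im,(440,330)),cv2.resize(t[150:315,150:330],(360,330),interpolation=cv2.INTER_CUBIC)]))
E
```

```text
time: 15.87
tool_pos: [0.5572, -0.2076, 0.2802]
tool_rot: [3.138, 0.0, 3.134]
contact_force: [-1.6, 0.8, -1.9]
opening: 0.0138
```

View pics/w3.png

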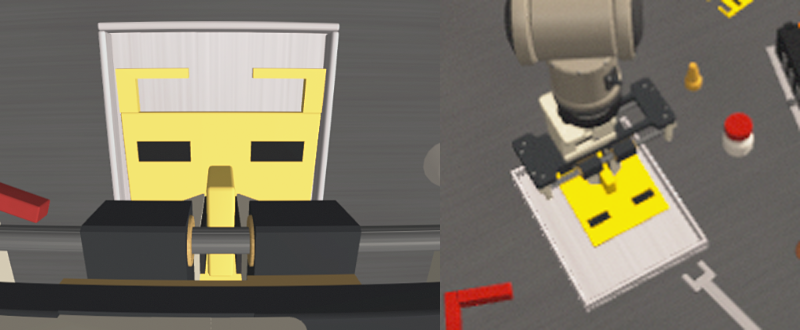

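Wrist view: the panel is square over the tray and centred, with its walls well clear on both sides. I'll level it about 3° and lower it, slowly at the end.

```bash
python3 -m creep '[[[-8,0,-10,0,-3,0],[0,0,-25,0,0,0],[0,0,-20,0,0,0],[0,0,-5,0,0,0]]]'|egrep 'pos|rot'; python3 tip.py; for i in 1 2 3; do python3 -m creep '[[[0,0,-3,0,0,0],[0,0,0,0,0,0]]]'|egrep 'pos'; python3 tip.py; done
```

```text
tool_pos: [0.5534, -0.2057, 0.2333]
tool_rot: [-3.135, 0.075, 3.14]
t16.30 tip u 245.8 n -376.8 z 68.7 mm; F u -1.7 n 0.8 z -2.0; tiltdeg u 4.24 n 0.73
tool_pos: [0.5542, -0.205, 0.2324]
t16.47 tip u 246.8 n -375.9 z 67.9 mm; F u 0.4 n -0.3 z -2.1; tiltdeg u 4.35 n 0.72
tool_pos: [0.5553, -0.2048, 0.2322]
t16.63 tip u 248.5 n -375.6 z 67.7 mm; F u 0.3 n -0.2 z -2.3; tiltdeg u 4.59 n 0.67
tool_pos: [0.5559, -0.205, 0.2309]
t16.80 tip u 249.6 n -375.7 z 66.5 mm; F u -0.1 n 0.8 z -1.5; tiltdeg u 4.78 n 0.62
```

```bash
python3 -m creep '[[[-3,-3,-12,0,0.8,0],[0,0,-12,0,0,0],[0,0,-4,0,0,0],[0,0,0,0,0,0]]]'|egrep 'pos|rot'; python3 tip.py; for i in 1 2 3; do python3 -m creep '[[[0,0,-3,0,0,0],[0,0,-1,0,0,0]]]'|egrep 'pos'; python3 tip.py; done
```

```text
tool_pos: [0.5526, -0.2088, 0.2017]
tool_rot: [-3.129, 0.069, -3.14]
t17.13 tip u 245.2 n -381.1 z 37.1 mm; F u 0.2 n 0.4 z -1.0; tiltdeg u 4.00 n 0.34
tool_pos: [0.5525, -0.2092, 0.1972]
t17.30 tip u 245.0 n -381.5 z 32.6 mm; F u -2.3 n -1.2 z 2.4; tiltdeg u 3.96 n 0.33
tool_pos: [0.5526, -0.2095, 0.1957]
t17.47 tip u 245.5 n -381.9 z 31.1 mm; F u -3.7 n 1.2 z 3.8; tiltdeg u 4.06 n 0.31
tool_pos: [0.5525, -0.2094, 0.1962]
t17.63 tip u 245.7 n -381.8 z 31.6 mm; F u 0.1 n -0.4 z -1.1; tiltdeg u 4.17 n 0.29
```

The floor is reached at the expected height. Releasing; the fingers have plenty of room inside the walls.

```bash
python3 -m creep '[[[0,0,-2,0,0,0],[0,0,-2,0,0,0]]]'|egrep pos; python3 tip.py; python3 -m creep '[[[0,0,0,0,0,0],[0,0,0,0,0,0],[0,0,0,0,0,0],[0,0,0,0,0,0]]]' -0.3|egrep 'pos|open'; python3 tip.py; python3 -m creep '[[[0,0,20,0,0,0],[0,0,35,0,0,0],[0,0,38,0,0,0],[0,0,38,0,0,0],[0,0,0,0,0,0]]]'; python3 tip.py
python3 - <<'E'
from h import *
s=robot.observe();im=viewer.read_camera('wrist');t=viewer.read_camera('scene')
cv2.imwrite('pics/w4.png',np.hstack([cv2.resize(im,(440,330)),cv2.resize(t[150:315,150:330],(360,330),interpolation=cv2.INTER_CUBIC)]))
cv2.imwrite('pics/w4full.png',im)
h=cv2.cvtColor(im,cv2.COLOR_BGR2HSV)
E
```

```text
tool_pos: [0.5526, -0.2095, 0.1955]
t17.80 tip u 246.1 n -382.0 z 31.0 mm; F u -11.3 n 0.9 z 24.2; tiltdeg u 4.29 n 0.25
tool_pos: [0.5532, -0.2097, 0.1969]
opening: 0.0359
t18.13 tip u 247.4 n -382.3 z 32.4 mm; F u -0.8 n -0.3 z -0.7; tiltdeg u 4.52 n 0.20
time: 18.55
tool_pos: [0.552, -0.2091, 0.3282]
tool_rot: [-3.129, 0.069, -3.14]
contact_force: [1.7, -0.4, 1.0]
opening: 0.0594
t18.55 tip u 244.7 n -381.6 z 163.6 mm; F u 1.8 n 0.1 z 1.0; tiltdeg u 4.00 n 0.32
```

View pics/w4.png

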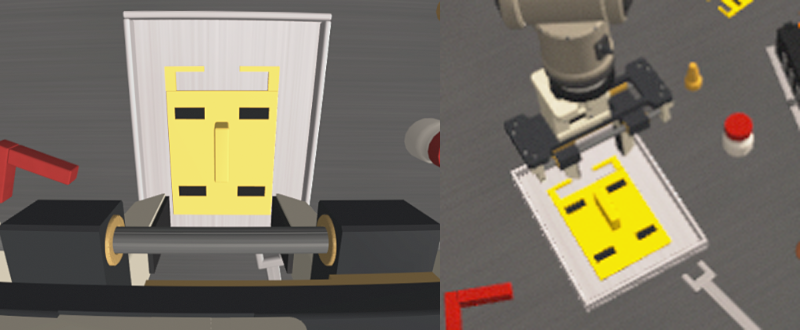

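The panel lies flat with the fin up, inside the tray. I'll do a numeric check of the centre, then hand in.

```bash
python3 - <<'E'
from h import *
s=robot.observe();k=560/440
P=at_z('wrist',np.array([[165,67],[280,67],[271,214],[174,214]])*k,.011,s)
c=P.mean(0);print(P.round(3).tolist(),c.round(4),'off tray',(c[:2]-[.557,-.21]).round(4))
if np.abs(c[:2]-[.557,-.21]).max()<.03: print('hand',robot.hand_in())
E
```

```text
[[0.483, -0.262, 0.011], [0.483, -0.154, 0.011], [0.637, -0.154, 0.011], [0.637, -0.261, 0.011]] [ 0.5598 -0.2078  0.011 ] off tray [0.0028 0.0022]
the job is handed in; nothing more can be done
hand None
```

The panel is off the blower and lying flat in the tray, and I handed the job in at about 18.6 s of the 67 s allowed. No verdict was reported.

**What I did:** I found the pad by touch, pressed the tab to its stop and held it until the edge popped up. The camera showed the edge rise about 11 mm. I gripped the fin (13.9 mm opening), drew the panel back about 17 mm with no notable force, lifted it clear and set it down.

**Last checks:**
- **Position:** the panel's centre is about 3 mm from the tray's middle along x and 2 mm along y.
- **Pose:** it looks flat with the fin up, and the measured outline is 154 x 108 mm against a true 160 x 110 mm.
- **Gripper:** it was open and well above the panel.
- **Bystanders:** I did not re-measure them. None was touched, as far as I could tell from the forces and pictures.

**Doubtful points:**
- **Press force:** the tool tilted under load. One wrist reading reached 20 N inward, about 25 N in total, which is right at the tab's breaking limit. The tab looked intact and worked afterwards, but I can't rule out a brief excess.
- **Set-down force:** the wrist read about 24 N upward (about 27 N in total) just before I released the panel, under the 40 N limit.

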